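Flip the sample flag from red to green

TASK

One of the two indicator stands on the lab bench still shows red. With your fingertips push its flag up and over its pivot and fully down on the other side, so that it lies flat and shows green (its black thumb tab is there to be pressed to raise it). Only push: do not pinch the flag, do not lift, tip or shove the stand, and leave the other stand with its green flag and everything else on the bench as they are.

Things in the scene. Friction and masses are not known exactly. Their poses are not given: they have to be found in the camera images.
- stand: Stand whose flag shows red at the start (the one to work on). Loose, about 1.6 kg: blue base plate 180 x 110 x 14 mm with a level axle 70 mm above the bench. Origin: centre of the base's underside. z up, y along the axle, +x towards the side where the flag lies when it shows red
- stand_pivot (a point): Middle of that stand's axle, 70 mm above the bench; axes as the stand's. The axle is borne by two steel uprights at y = +-43 mm (7 mm thick along y, 16 mm along x, tops at 80 mm). Rest pins 10 mm across, tops 65 mm above the bench, at x = +-60, y = +-22 mm
- flag (a joint): Angle of the flag to flip, rad: 0 = level towards the stand's +x, red face up; 1.57 = upright; 3.14 = level towards -x, green face up, against its stop. Starts at 0 to 0.35. The flag (65 g) stays at any angle where it is left: hinge friction 0.05 N m, about 2 to 5 N when pressed on the tab
- flag_edge (a point): Middle of the flag's free edge, 72 mm from the axle, mid thickness (moves with the flag). The flag is a rigid plate, 66 mm wide, 7 mm thick over both faces, white at the edges
- flag_tab (a point): Middle of the end of the flag's black thumb tab, 45 mm from the axle, mid thickness (moves with the flag). The tab is 40 mm wide, 6 mm thick, in the flag's plane but on the opposite side of the axle: pressing it down raises the flag
- flag_red: the red face plate of that flag, 56 x 58 x 1.5 mm, 11 to 67 mm from the axle; origin on the axle, x axis along the flag towards its free edge, z axis out of the red face
- flag_green: the green face plate on the flag's other side, same size; origin on the axle, x towards the free edge, z axis pointing into the flag (out of the red face)
- other_stand: The other, identical loose stand, whose flag already shows green. Blue base 180 x 110 x 14 mm; origin: centre of the base's underside; z up, y along its axle, its flag lies towards -x. To be left alone
- other_flag (a joint): angle of the other, identical flag, rad, same meaning; it starts showing green, 3.06 to 3.14, and must stay so
- amber_bottle: loose bystander, to be left alone. Amber glass bottle with blue cap, 58 mm across, 115 mm high; origin under its centre
- powder_jar: loose bystander, to be left alone. White jar with red lid, 54 mm across, 75 mm high; origin under its centre
- beaker: loose bystander, to be left alone. Glass beaker, 68 mm across, 85 mm high; origin under its centre
- wash_bottle: loose bystander, to be left alone. Clear plastic wash bottle with a spout, 70 mm across, 180 mm high; origin under its centre
- spatula: loose bystander, to be left alone. Spatula 170 mm long lying flat
- pen_mug: loose bystander, to be left alone. Black pen cup, 70 mm across, 90 mm high, pens to 146 mm; origin under its centre

How it is judged:
By the outcome, as a careful person would: the job done as asked, in the order asked, and still so for the second after the job is handed in, with the robot touching nothing.
It also fails if it takes over 45 s, if anything falls off the work surface, if the arm or the gripper's body presses on something with over 40 N, if the wrist force passes 120 N, or if a joint passes its speed limit or range.

ROBOT

A 6-joint arm with a two-finger parallel gripper is mounted at the origin on the work surface. World frame = base frame: x ahead of the robot, y to its left, z up, the work surface at z = 0. Lengths are in m, angles in rad, forces in N, time in s.
With the tool pointing down it reaches from about 0.35 to 0.975 m from the base axis. Payload 4.9 kg.
Tool frame: the origin (TCP) lies at the very end of the fingers, on their centre line; the grasp point (between the pads) lies 19 mm behind it (ctrl.grip_point_offset is the distance from the TCP to the grasp point, in m); z points along the fingers, y is the line along which they close (so a half turn about z gives the same grasp; the last joint's range is limited). The gripper opens to 85 mm and grips with 20 to 120 N. Pads are 22 mm wide; open, the fingers measure 114 mm over their backs; the gripper's body (76 mm by 85 mm) begins 54 mm behind the grasp point. The pads swing forward as they close: fully open they stand 13 mm farther back than shut.
Start: joints at [0.985, 0.053, 1.613, -0, 1.476, -0.119], TCP at [0.281, 0.558, 0.231] pointing down, gripper open.
Joint ranges: [-3.01, 3.01], [-1.01, 2.22], [0.06, 2.58], [-1.02, 4.17], [0.09, 2.62], [-3.14, 3.14]. Speed limits (rad/s): [2.57, 2.57, 3.14, 3.14, 3.14, 3.14].

INTERFACE

Orientations are given as a rotation vector (axis times angle).
In Python, from station import ctrl gives the robot as it stands.
- The arm moves only by the tool send_rows, never from a script. Its argument "rows" is a list of rows, each a list of 3 entries, a list of its own where there are three numbers: the finger opening in cm, from 0 to 8.54, then the shift along the tool's x, y, z in cm, then the turn about the tool's z in degrees. A call has 1 to 10 rows; each row shifts and turns the commanded pose from where the row before left it, along the tool's axes as they then stand; what a row does not reach is not made up. A row lasts 1/8 s, in which the tool goes at most 62.5 mm and 10.7 degrees, less where a joint would pass 70% of its speed; a pose out of reach is approached as far as the arm can. A call with a gripper value outside its range is refused whole. The fingers move at their own pace and stop on an object; "newtons" is the grip in N (left out, the last holds). Time passes only in rows, so rows that do not move let the fingers close. It gives the time, the measured TCP pose, the force, the opening and the grip force at its end, in the units of the state.
- ctrl.get_obs(): the state, without advancing time (a new reading comes with each control period).
- ctrl.get_image(name): name is "scene" or "top"; returns a dict with "frame" (384x512x3 uint8, red, green, blue), "range_z" (384x512 float32, m along the optical axis (not along the pixel's ray), 0 where there is no reading), "fx", "fy", "cx", "cy" (pixels), "cam_to_world" (4x4, takes a point from camera to world coordinates). Camera axes: x right, y down, z forward; pixel columns grow to the right and rows downward; lengths in m; the calibration is good to about 2 mm. A picture is of the moment at which its call begins.
- ctrl.finish_job(): hands the job in; it is judged then, once.
The state is a dict: "t": time; "q": joint angles; "dq": joint speeds; "effort": joint torques, N m; "tool_pos": TCP position; "tool_rot": TCP orientation; "contact_force": force on the tool from outside, world axes, zero at the start; "wrist_torque": the same for the moment, N m; "opening": finger opening in m; "grip_force": force on a finger pad.
Only numpy, scipy, OpenCV 4.12 (cv2) and the standard library are available. Lean on these libraries where they do the work, as an engineer would, in place of code of your own. Each camera call takes 0.05 s, during which the arm holds its last target. There are 200 camera calls.

## Working session

There is one attempt and no reset: what is moved stays moved. The work goes in short steps, Python scripts to look and compute and a tool call to move; the robot and the scene stay as the last step left them, time stands still between calls to the robot, and variables do not carry over. Pictures are saved under pics/ and viewed, at most 10 in all, crops included, and the job is handed in when it is done.

Besides the shell and the picture viewer there is one more tool, called after "Request:" as name(argument=value, ...), one argument or row to a line, values as JSON. send_rows: Moves the arm, as the interface text tells. Its arguments: {"type":"object","properties":{"rows":{"type":"array","items":{"type":"array"}},"newtons":{"type":"number"}},"required":["rows"]}

```bash
mkdir -p pics
cat > h.py <<'E'
import numpy as np, cv2
from station import ctrl
def pts(im):
    z=im["range_z"]; v,u=np.indices(z.shape)
    p=np.stack([(u-im["cx"])/im["fx"]*z,(v-im["cy"])/im["fy"]*z,z],-1)
    T=np.array(im["cam_to_world"]); return p@T[:3,:3].T+T[:3,3]
E
python3 - <<'E'
from h import *
ims=[ctrl.get_image(n) for n in("scene","top")]
for n,i in zip("st",ims):
    cv2.imwrite(f"pics/{n}0.png",i["frame"][...,::-1]); print(np.round(i["cam_to_world"],3).tolist(),i["fx"])
    np.savez(f"{n}0.npz",**i)
o=ctrl.get_obs();print(o["tool_pos"],o["tool_rot"],o["t"],o["opening"])
E
```

```text
[[-0.485, 0.657, -0.577, 1.384], [0.875, 0.372, -0.311, 0.461], [0.01, -0.655, -0.755, 1.257], [0.0, 0.0, 0.0, 1.0]] 442.66231817033565
[[0.013, -0.998, 0.056, 0.411], [-1.0, -0.014, -0.02, 0.004], [0.02, -0.056, -0.998, 1.335], [0.0, 0.0, 0.0, 1.0]] 460.4135991342527
[0.28094358 0.55765664 0.23016217] [-7.26421836e-01 -3.05578919e+00  2.80719052e-03] 0.1 0.08514586457069967
```

View pics/s0.png

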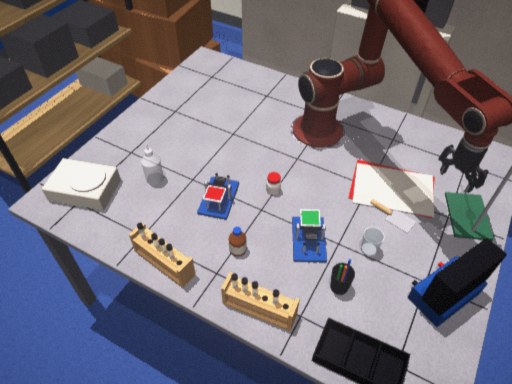

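View pics/t0.png

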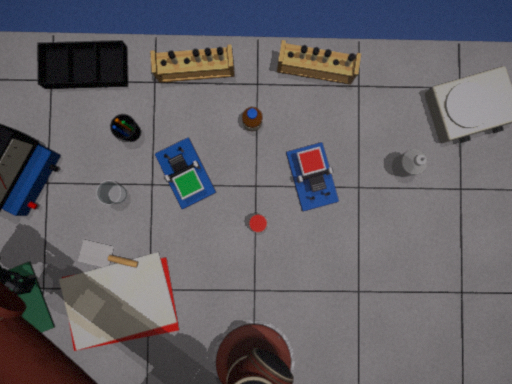

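The red stand is in the top view around (312,176), with its flag pointing away from the robot and its black tab near (317,185). The green stand is at (185,172), the jar at (258,223) and the amber bottle at (252,118).

Run:
```python
from h import *
im=dict(np.load("t0.npz")); P=pts(im); f=im["frame"].astype(int)
roi=np.zeros(f.shape[:2],bool); roi[135:220,275:350]=1
r,g,b=f[...,0],f[...,1],f[...,2]
blue=roi&(b>g+30)&(b>r+50)
# rect corners onto plane z=.014
T=im["cam_to_world"]
def ray(u,v,h):
    d=T[:3,:3]@np.array([(u-im["cx"])/im["fx"],(v-im["cy"])/im["fy"],1]); return T[:3,3]+d*(h-T[2,3])/d[2]
ys,xs=np.nonzero(blue); W=np.array([ray(u,v,.014)[:2] for u,v in zip(xs,ys)],np.float32)
rc=cv2.minAreaRect(W); print("base",rc,np.median(P[blue][:,2]))
red=roi&(r>150)&(g<80)&(b<80); R=P[red]; c=R.mean(0); n=np.linalg.svd(R-c,full_matrices=0)[2][2]
print("red",red.sum(),c,n*np.sign(n[2]),R.min(0),R.max(0))
dk=roi&(f.max(-1)<60); ys,xs=np.nonzero(dk)
bx=cv2.boxPoints(rc); print(bx)
ctr=np.array(rc[0]); e=c[:2]-ctr; print("dir red-ctr",e,np.degrees(np.arctan2(e[1],e[0])))
# heights in the stand frame
import sys
edges=[bx[1]-bx[0],bx[2]-bx[1]]; L=max(edges,key=np.linalg.norm); ex=L/np.linalg.norm(L); ex=ex*np.sign(ex@e); ey=np.array([-ex[1],ex[0]])
print("ex",ex,"yaw",np.degrees(np.arctan2(ex[1],ex[0])))
Q=P[roi]; q=Q[:,:2]-ctr; X=q@ex;Y=q@ey
for x in np.arange(-.09,.095,.01):
    print(round(x,2),[int(1000*np.median(Q[m,2])) if (m:=(abs(X-x)<.005)&(abs(Y-y)<.006)).any() else None for y in np.arange(-.055,.056,.011)])
o=ctrl.get_obs(); from scipy.spatial.transform import Rotation as Ro
print(Ro.from_rotvec(o["tool_rot"]).as_matrix().round(3))
for n,a in [("jar",(258,223,.075)),("amber",(252,118,.115)),("wash",(413,162,.1))]: print(n,ray(*a))
```

```text
base ((0.529855489730835, -0.1622024029493332), (0.1774819791316986, 0.1082109585404396), 16.197307586669922) 0.014791898007536664
red 387 [ 0.56631913 -0.15097146  0.07870089] [0.99060896 0.06761353 0.11883728] [ 0.41113746 -0.18511363  0.06733048] [0.59726294 0.0042086  1.33494962]
[[ 0.42954442 -0.13499849]
 [ 0.4597294  -0.2389142 ]
 [ 0.63016653 -0.18940632]
 [ 0.59998155 -0.0854906 ]]
dir red-ctr [0.03646364 0.01123095] 17.11904167855234
ex [0.96030682 0.27894604] yaw 16.19731054075849
-0.09 [1, 5, 4, 2, 8, 3, 6, 3, 4, 6, 1]
-0.08 [11, 15, 15, 14, 13, 13, 15, 13, 15, 14, 7]
-0.07 [12, 14, 13, 13, 13, 16, 14, 14, 15, 12, 6]
-0.06 [14, 14, 14, 43, 14, 15, 14, 47, 14, 13, 2]
-0.05 [14, 16, 14, 14, 14, 14, 14, 14, 15, 15, 2]
-0.04 [14, 14, 16, 71, 71, 73, 71, 15, 14, 15, 4]
-0.03 [11, 15, 14, 73, 72, 73, 72, 16, 15, 15, 2]
-0.02 [12, 14, 16, 73, 74, 72, 73, 15, 14, 15, 2]
-0.01 [11, 17, 14, 72, 74, 73, 73, 16, 15, 16, 2]
-0.0 [77, 77, 74, 74, 75, 74, 75, 74, 75, 76, 3]
0.01 [14, 74, 71, 74, 73, 73, 74, 74, 72, 17, 5]
0.02 [12, 15, 73, 73, 75, 74, 74, 73, 15, 15, 3]
0.03 [15, 15, 72, 76, 75, 73, 75, 74, 15, 15, 2]
0.04 [12, 14, 74, 75, 74, 77, 75, 74, 18, 14, 1]
0.05 [13, 13, 72, 75, 75, 75, 75, 72, 16, 16, 4]
0.06 [12, 14, 74, 75, 75, 75, 76, 76, 15, 13, 4]
0.07 [12, 15, 74, 74, 76, 74, 73, 72, 16, 14, 3]
0.08 [12, 15, 14, 14, 13, 16, 14, 14, 13, 14, 3]
0.09 [7, 11, 12, 12, 8, 12, 11, 11, 9, 11, 3]
[[-0.893  0.45  -0.001]
 [ 0.45   0.893 -0.002]
 [ 0.    -0.002 -1.   ]]
jar [ 0.39393152 -0.00736268  0.075     ]
amber [0.67466496 0.01278827 0.115     ]
wash [ 0.56465898 -0.42564971  0.1       ]
```

Request:
send_rows(
  rows=[
    [0, [0, 0, 0], -10.7],
    [0, [0, 0, 0], -10.7],
    [0, [0, 0, 0], -10.7],
    [0, [0, 0, 0], -10.7],
    [0, [0, -5, 0], 0],
    [0, [0, -5, 0], 0],
    [0, [0, -5, 0], 0],
    [0, [0, -5, 0], 0],
    [0, [0, -5, 0], 0],
    [0, [0, -5, 0], 0],
  ],
)

```text
t: 1.35
tool_pos: [0.3641, 0.2682, 0.2308]
tool_rot: [0.439, -3.11, 0.0]
contact_force: [1.1, 0.2, 0.8]
opening: -0.0001
grip_force: 0.0
```

Request:
send_rows(
  rows=[
    [0, [0, -5, 0], 0],
    [0, [0, -5, 0], 0],
    [0, [0, -5, 0], 0],
    [0, [0, -5, 0], 0],
    [0, [0, -5, 0], 0],
    [0, [0, -5, 0], 0],
    [0, [0, -5, 0], 0],
    [0, [0, -5, 0], 0],
    [0, [0, 0, 0], 0],
    [0, [0, 0, 0], 0],
  ],
)

```text
t: 2.6
tool_pos: [0.4745, -0.1143, 0.2307]
tool_rot: [0.438, -3.11, -0.002]
contact_force: [-0.0, -0.9, 0.4]
opening: -0.0
grip_force: 0.0
```

```bash
cat > s.py <<'E'
from h import *
from scipy.spatial.transform import Rotation as Ro
piv=np.array([.531,-.167]); a=np.radians(16.2); ex=np.array([np.cos(a),np.sin(a)]); ey=np.array([-ex[1],ex[0]])
o=ctrl.get_obs(); R=Ro.from_rotvec(o["tool_rot"]).as_matrix(); p=o["tool_pos"]; d=p[:2]-piv
print("t",o["t"],"stand frame mm",1e3*(d@ex),1e3*(d@ey),"z",1e3*p[2],"toolx yaw",np.degrees(np.arctan2(R[1,0],R[0,0])),"tilt",R[2].round(3),"F",np.round(o["contact_force"],1),"q6",o["q"][5],"op",o["opening"])
E
python3 s.py
```

```text
t 2.6 stand frame mm -39.57675494854138 66.40557468276545 z 230.7342442100328 toolx yaw -163.9645676490187 tilt [ 0.001  0.001 -1.   ] F [-0.  -0.9  0.4] q6 -2.239904005318263 op -2.5896828860386255e-05
```

Request:
send_rows(
  rows=[
    [0, [-0.1, -3.3, 0], 0],
    [0, [-0.1, -3.3, 0], 0],
    [0, [0, 0, 4], 0],
    [0, [0, 0, 4], 0],
    [0, [0, 0, 3.5], 0],
    [0, [0, 0, 2.5], 0],
    [0, [0, 0, 0], 0],
    [0, [0, 0, 0], 0],
  ],
)

```text
t: 3.6
tool_pos: [0.4958, -0.177, 0.0926]
tool_rot: [-0.44, 3.109, -0.002]
contact_force: [-0.1, 0.4, 0.0]
opening: -0.0002
grip_force: 0.0
```

```bash
python3 s.py
python3 - <<'E'
from h import *
i=ctrl.get_image("scene"); cv2.imwrite("pics/a.png",cv2.resize(i["frame"][110:270,140:340,::-1],None,fx=4,fy=4)[:600])
E
```

```text
t 3.6 stand frame mm -36.61740483680176 0.2347516384522488 z 92.61270785951778 toolx yaw -163.87297129071717 tilt [-0.001 -0.001 -1.   ] F [-0.1  0.4  0. ] q6 -2.3366581439175533 op -0.00019787439714944645
```

View pics/a.png

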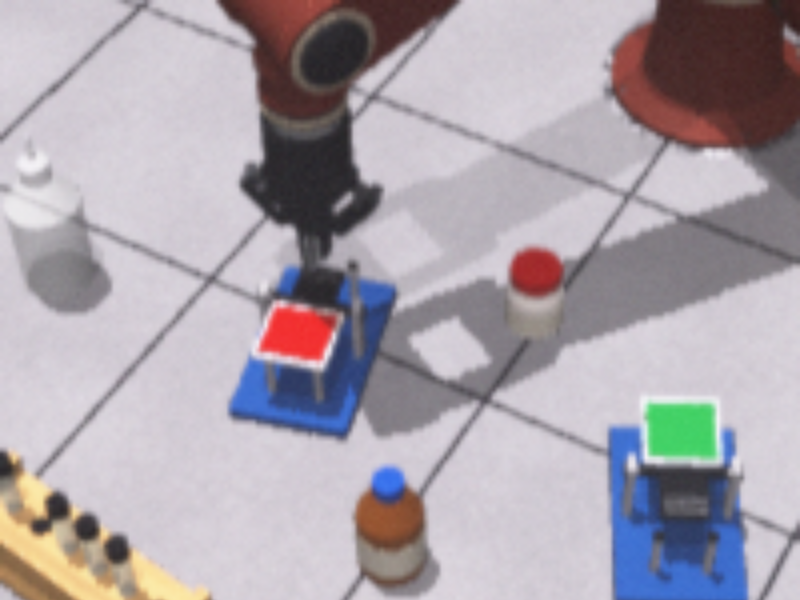

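The closed fingertips (crop about (313,250)) sit just above the black tab. I'll press straight down.

Request:
send_rows(
  rows=[
    [0, [0, 0, 1.2], 0],
    [0, [0, 0, 0.6], 0],
    [0, [0, 0, 0.6], 0],
    [0, [0, 0, 0.6], 0],
    [0, [0, 0, 0.6], 0],
    [0, [0, 0, 0.6], 0],
    [0, [0, 0, 0.5], 0],
    [0, [0, 0, 0], 0],
    [0, [0, 0, 0], 0],
  ],
)

```text
t: 4.78
tool_pos: [0.4947, -0.1773, 0.0439]
tool_rot: [0.438, -3.11, -0.001]
contact_force: [0.1, -0.2, 0.0]
opening: -0.0002
grip_force: 0.0
```

```bash
python3 s.py
python3 - <<'E'
from h import *
i=ctrl.get_image("scene"); cv2.imwrite("pics/b.png",cv2.resize(i["frame"][110:270,140:340,::-1],None,fx=4,fy=4)[:600])
E
```

```text
t 4.775 stand frame mm -37.755954950608974 0.2715847220023789 z 43.873001518437164 toolx yaw -163.94954913305597 tilt [ 0.001  0.001 -1.   ] F [ 0.1 -0.2  0. ] q6 -2.33673385854573 op -0.00018316851622260749
```

View pics/b.png

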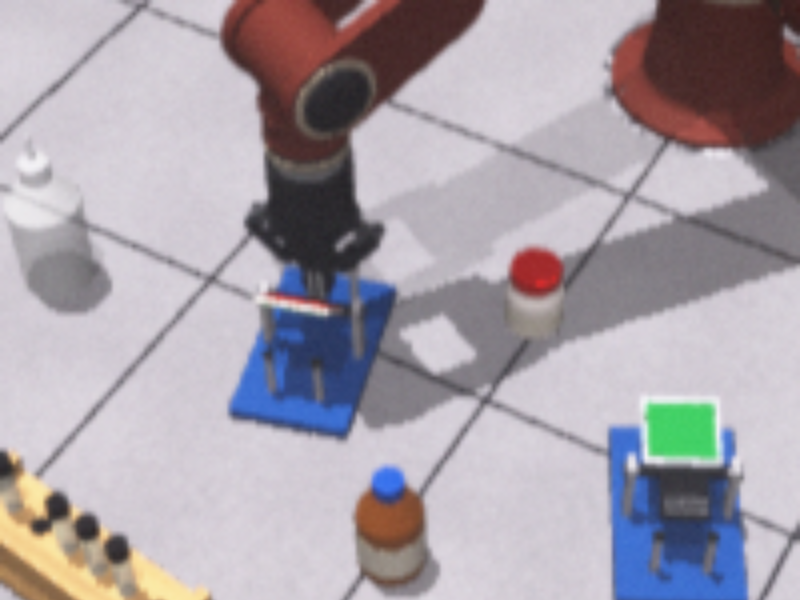

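The flag now stands at roughly 45–50° and the stand hasn't moved. I'll lift off and go round to the green side at +x.

Request:
send_rows(
  rows=[
    [0, [0, 0, -3], 0],
    [0, [0, 0, -4.5], 0],
    [0, [0, 0, -4.5], 0],
    [0, [0, 0, -4], 0],
    [0, [-4.6, 0, 0], 0],
    [0, [-4.6, 0, 0], 0],
    [0, [-4.6, 0, 0], 0],
    [0, [0, 0, 0], 0],
    [0, [0, 0, 0], 0],
  ],
)

```text
t: 5.95
tool_pos: [0.6271, -0.1393, 0.2039]
tool_rot: [0.439, -3.11, -0.0]
contact_force: [-0.1, -0.4, 0.0]
opening: -0.0
grip_force: 0.0
```

Request:
send_rows(
  rows=[
    [0, [0, 0, 4], 0],
    [0, [0, 0, 4], 0],
    [0, [0, 0, 2], 0],
    [0, [0, 0, 0], 0],
    [0, [0, 0, 0], 0],
  ],
)

```text
t: 6.58
tool_pos: [0.6286, -0.1399, 0.1065]
tool_rot: [-0.438, 3.108, -0.002]
contact_force: [-0.8, 0.1, 0.4]
opening: 0.0004
grip_force: 0.0
```

```bash
python3 s.py
python3 - <<'E'
from h import *
i=ctrl.get_image("scene"); cv2.imwrite("pics/c.png",cv2.resize(i["frame"][110:270,140:340,::-1],None,fx=4,fy=4)[:600])
E
```

```text
t 6.575 stand frame mm 101.33214164095189 -1.213430572638628 z 106.52738042848303 toolx yaw -163.96411371022828 tilt [-0.003 -0.002 -1.   ] F [-0.8  0.1  0.4] q6 -2.185091970172629 op 0.0004382645898016609
```

View pics/c.png

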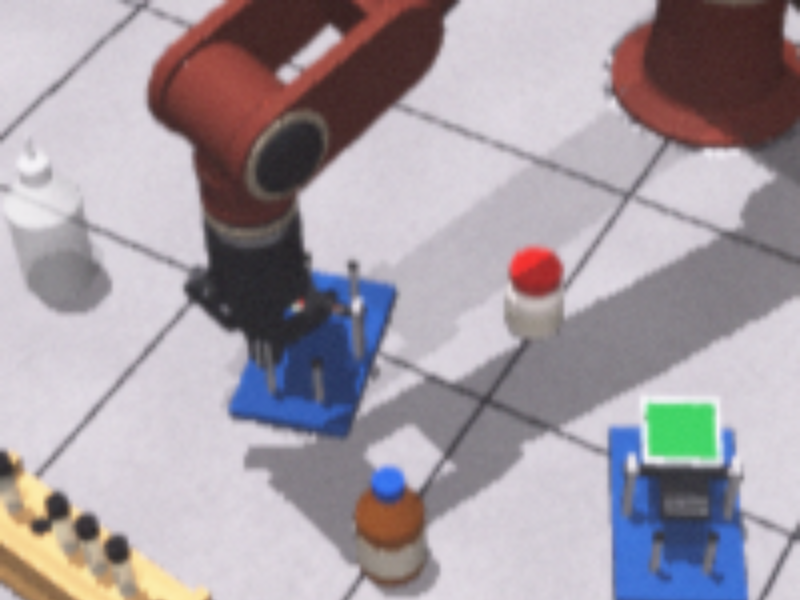

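The fingertips are beyond the raised flag's edge on the +x side. I'll push along tool +x at this height.

Request:
send_rows(
  rows=[
    [0, [2.5, 0, 0], 0],
    [0, [1.2, 0, 0], 0],
    [0, [1, 0, 0], 0],
    [0, [1, 0, 0], 0],
    [0, [1, 0, 0], 0],
    [0, [1, 0, 0], 0],
    [0, [1, 0, 0], 0],
    [0, [1, 0, 0], 0],
    [0, [1, 0, 0], 0],
    [0, [0, 0, 0], 0],
  ],
)

```text
t: 7.88
tool_pos: [0.5238, -0.1691, 0.104]
tool_rot: [0.438, -3.11, -0.0]
contact_force: [0.5, 0.1, 0.6]
opening: 0.0001
grip_force: 0.0
```

Request:
send_rows(
  rows=[
    [0, [1, 0, 0], 0],
    [0, [1, 0, 0], 0],
    [0, [1, 0, 0], 0],
    [0, [0.8, 0, 0], 0],
    [0, [0, 0, 0], 0],
    [0, [0, 0, 0], 0],
  ],
)

```text
t: 8.62
tool_pos: [0.4882, -0.1794, 0.1042]
tool_rot: [0.438, -3.111, -0.0]
contact_force: [-0.5, 0.5, 0.1]
opening: 0.0002
grip_force: 0.0
```

```bash
python3 s.py
python3 - <<'E'
from h import *
i=ctrl.get_image("scene"); cv2.imwrite("pics/d.png",cv2.resize(i["frame"][110:270,140:340,::-1],None,fx=4,fy=4)[:600])
E
```

```text
t 8.625 stand frame mm -44.60655486964731 0.04506778568334425 z 104.229530124505 toolx yaw -163.9516438086524 tilt [ 0.  0. -1.] F [-0.5  0.5  0.1] q6 -2.346162114314205 op 0.00017662470828655802
```

View pics/d.png

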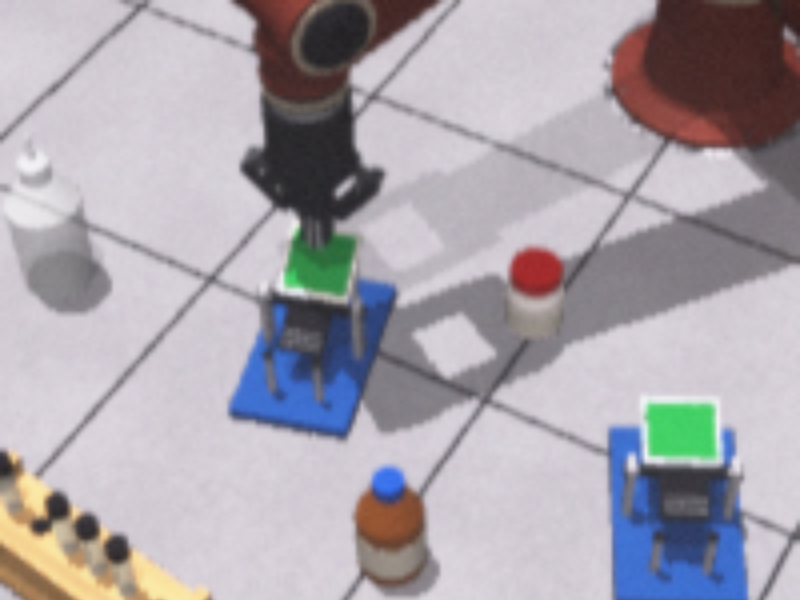

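The flag is past upright with its green face up, and the fingertips rest on it. I'll press down gently.

Request:
send_rows(
  rows=[
    [0, [0, 0, 0.6], 0],
    [0, [0, 0, 0.6], 0],
    [0, [0, 0, 0.6], 0],
    [0, [0, 0, 0.6], 0],
    [0, [0, 0, 0.3], 0],
    [0, [0, 0, 0.2], 0],
    [0, [0, 0, 0], 0],
    [0, [0, 0, 0], 0],
  ],
)

```text
t: 9.68
tool_pos: [0.4884, -0.1794, 0.0754]
tool_rot: [-0.439, 3.11, -0.0]
contact_force: [0.1, -0.1, -0.2]
opening: -0.0001
grip_force: 0.0
```

Request:
send_rows(
  rows=[
    [0, [0, 0, 0.1], 0],
    [0, [0, 0, 0.1], 0],
    [0, [0, 0, 0], 0],
  ],
)

```text
t: 10.05
tool_pos: [0.4884, -0.1795, 0.0735]
tool_rot: [-0.439, 3.111, -0.0]
contact_force: [0.5, 0.4, 2.4]
opening: 0.0
grip_force: 0.7
```

Request:
send_rows(
  rows=[
    [0, [0, 0, 0.1], 0],
    [0, [0, 0, 0], 0],
  ],
)

```text
t: 10.3
tool_pos: [0.4885, -0.1795, 0.0734]
tool_rot: [0.439, -3.111, 0.0]
contact_force: [-2.4, 1.1, 7.5]
opening: -0.0
grip_force: 3.5
```

The fingers have stopped at 73.4 mm with the force rising, so the flag is against its stop. I'll retreat.

Request:
send_rows(
  rows=[
    [0, [0, 0, -1], 0],
    [0, [0, 0, -4], 0],
    [0, [0, 0, -5], 0],
    [0, [0, 0, -5], 0],
    [0, [5, 0, 0], 0],
    [0, [5, 0, 0], 0],
    [0, [0, 0, 0], 0],
    [0, [0, 0, 0], 0],
  ],
)

```text
t: 11.3
tool_pos: [0.3924, -0.2071, 0.2226]
tool_rot: [-0.438, 3.11, -0.001]
contact_force: [-0.1, 0.3, 0.6]
opening: -0.0001
grip_force: 0.0
```

```bash
python3 s.py
python3 - <<'E'
from h import *
i=ctrl.get_image("scene"); cv2.imwrite("pics/e.png",cv2.resize(i["frame"][110:270,140:340,::-1],None,fx=4,fy=4)[:600])
P=pts(i); f=i["frame"].astype(int); g=(f[...,1]>120)&(f[...,0]<90)&(f[...,2]<110)
for n,c in (("mine",slice(190,250)),("other",slice(290,340))):
    m=np.zeros_like(g); m[150:250,c]=g[150:250,c]; Q=P[m]; Q=Q[abs(Q[:,2]-.08)<.04]; A=np.c_[Q[:,:2]-Q[:,:2].mean(0),np.ones(len(Q))]
    print(n,len(Q),Q.mean(0),np.linalg.lstsq(A,Q[:,2],rcond=None)[0])
E
```

```text
t 11.3 stand frame mm -144.2584502792615 0.15329231589323938 z 222.64436941349027 toolx yaw -163.9700363574481 tilt [-0.001 -0.001 -1.   ] F [-0.1  0.3  0.6] q6 -2.50445946677444 op -5.1388648866889984e-05
mine 133 [ 0.49427265 -0.17214302  0.07484416] [0.04528774 0.02593221 0.07484416]
other 168 [0.50224053 0.18700415 0.07771178] [-0.0709001  -0.04763633  0.07771178]
```

View pics/e.png

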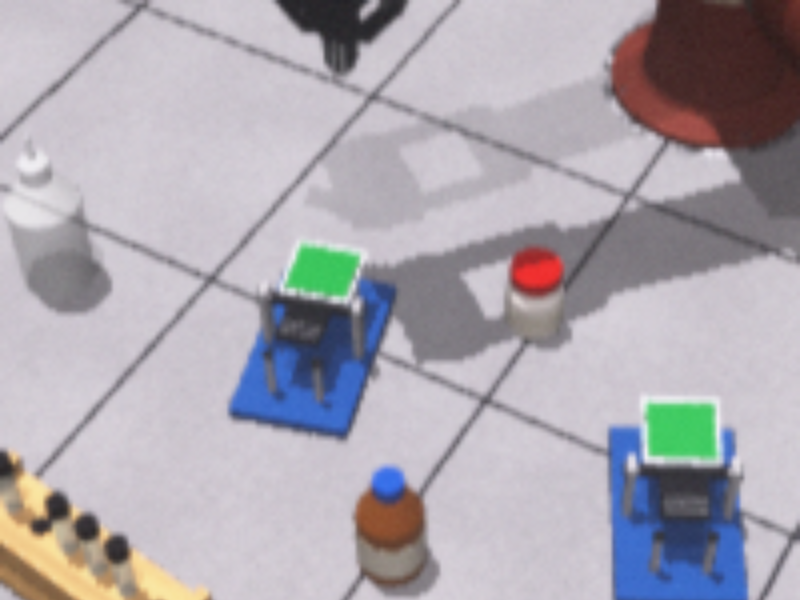

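The flag lies flat showing green, at a height of 75 mm and level within the depth noise. The stand hasn't moved and the robot is clear, so I'm handing in.

```bash
python3 -c "
from station import ctrl; print(ctrl.finish_job())"
```

```text
the job is handed in; nothing more can be done
None
```

The flag that showed red is now pushed over and lies flat against its stop showing green; the last picture shows its stand, the other stand and the nearby items where they were, and the job was handed in about 11 s into the 45 s limit.

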